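# Load an adapter sleeve into the spring-jaw fixture

## Robot

A 6-joint arm with a two-finger parallel gripper is mounted at the origin on a cart in front of the work surface, level with it; the furniture and walls round the work are solid. World frame = base frame: x ahead of the robot, y to its left, z up, the work surface at z = 0. Lengths are in m, angles in rad, forces in N, time in s.
With the tool pointing down it reaches from about 0.3 to 0.85 m from the base axis. Payload 4.2 kg.
Tool frame: the origin (TCP) lies on the front face of the gripper's body, between the roots of the fingers; the fingertips stand 78 mm ahead of it and the grasp point (between the pads) lies 60 mm ahead of it; z points along the fingers, y is the direction in which the jaws open and shut (so a half turn about z gives the same grasp; the last joint's range is limited). The gripper opens to 91 mm and grips with 3 to 60 N. Pads are 32 mm wide; open, the fingers measure 118 mm over their backs; the gripper's body (76 mm by 178 mm) begins 60 mm behind the grasp point.
Start: joints at [-1.144, 0.32, 1.565, -0, 1.257, -0.02], TCP at [0.248, -0.519, 0.292] pointing down, gripper open.
Joint ranges: [-3.11, 3.11], [-0.84, 2.01], [0.21, 2.61], [-1.34, 4.49], [0.05, 2.63], [-2.56, 2.56]. Speed limits (rad/s): [2.57, 2.57, 3.14, 3.14, 3.14, 3.14].

## Interface

Orientations are given as a rotation vector (axis times angle).
In Python, from bench import robot, gripper_to, snapshot, get_calibration, sign_off gives the robot as it stands. Calls block until the motion is done:
- robot.move_ptp(position, orientation): joint-space move of the TCP to a pose.
- robot.servo_line(position, attitude=None, vel=0.15, guard=None): straight line of the TCP; attitude=None keeps the orientation; vel is the mean speed in m/s. With guard (N) it stops when the force on the tool has changed by that much, and returns True; else False.
- robot.move_j(angles): joint-space move.
- gripper_to(opening, squeeze=None): finger opening in m; squeeze is the grip in N (None keeps the last); returns when the fingers have stopped.
- robot.hold(seconds).
- robot.ik(position, orientation): joint angles nearest the present ones, or None.
- robot.sense(): the state.
- snapshot(name): name is "side" or "top" or "wrist"; returns (picture, depth): 384x512x3 uint8, blue, green, red; 384x512 float32, m along the optical axis (not along the pixel's ray), 0 where there is no reading.
- get_calibration(name): a dict with "fx", "fy", "cx", "cy" (pixels), "rvec" (rotation vector, rad) and "tvec" (3), from world to camera coordinates, as OpenCV has them. Camera axes: x right, y down, z forward; pixel columns grow to the right and rows downward; lengths in m; the calibration is good to about 2 mm. A picture is of the moment at which its call begins: read the wrist's pose just before it. get_calibration takes no time and is no camera call; for the wrist camera it gives the pose at the moment of the call.
A pose or a line that the arm cannot do raises robot.Unreachable and nothing moves.
- sign_off(): hands the job in, once; it reports no verdict.
The state is a dict: "t": time; "q": joint angles; "joint_vel": joint speeds; "joint_efforts": joint torques, N m; "eef_pos": TCP position; "ee_rot": TCP orientation; "wrist_force": force on the tool from outside, world axes, zero at the start; "wrist_torque": the same for the moment, N m; "finger_gap": finger opening in m.
Only numpy, scipy, OpenCV 4.12 (cv2) and the standard library are available. Lean on these libraries where they do the work, as an engineer would, in place of code of your own. Each camera call takes 0.05 s, during which the arm holds its last target.

## Task

Load the black adapter sleeve into the spring-jaw fixture with gentle fingertip pushes only; do not pick anything up, tip the sleeve or ram the fixture against its stops. Push the sprung jaw open past its catch and let it come back so that it rests latched open; then push the sleeve, standing, along the loading run until it sits between the jaws against the guide rail; finally press the red pad of the catch so that the jaw closes on the sleeve. Leave the sleeve clamped and the other things where they are.

Things in the scene. Friction and masses are not known exactly. Their poses are not given: they have to be found in the camera images.
- fixture: Grey base plate bolted to the bench, 170 x 140 x 14 mm. Origin: underside, below the axis of a clamped sleeve. x: the way the sliding jaw opens, away from the fixed jaw; y: from the jaws toward the loading run (the catch is on the -y side); z up. Plate x -52 to 118, y -60 to 80, top z 14 mm. A rail (inner face y -17.5, top z 30) passes beside both jaws and stops the sleeve.
- fixed_jaw (a point): Middle of the face of the fixed dark steel jaw block, at fixture x -17.5, y -1, z 26 mm. The block spans x -46 to -17.5, y -16.5 to 12, top z 40 mm. The sliding jaw opposite (closed) spans x -3 to 51, y -16.5 to 12, top z 40 mm.
- run (a point): Middle of the loading run, on the plate, at fixture x 5, y 49, z 14 mm. The run lies along fixture y from 20.5 to 78, between two strips (inner faces at x -16 and x 26, each 8 mm wide) that stand 3 mm above the plate. The sleeve stands between them and is pushed toward -y into the open space between the jaws.
- jaw (a joint): Opening of the sliding jaw, m, along fixture +x: 0 closed (gap 14.5 mm), stop at 0.044; gap is 14.5 mm plus this. A spring closes it (4.5 N at 0, 9 N at 0.044, some drag: push at 0.05 m/s or slower). Past about 0.034 the catch drops behind it; let go, it returns and rests latched at about 0.032 (gap 46.5 mm). Clamped on the 35 mm sleeve it stands at about 0.0205.
- push_plate (a point): Middle of the front (-x) face of the dark ribbed upright thumb plate on the sliding jaw, pushed toward fixture +x. The plate is 34 mm wide (y), 8 mm thick, from z 40 to 80 mm above the bench; this point is at z 62, and at fixture x 2, y -2 when closed; it moves with the jaw. The jaw tops in front of it are at z 40 mm.
- catch (a joint): Angle of the sprung rocker catch, rad: 0 at rest (nose down), grows as the red pad is pressed down, stop at 0.28. The nose is clear of the jaw's striker from about 0.13. It rises by itself while the jaw is pushed past it, and rests on the striker (about 0.12) while the jaw is clamped on the sleeve.
- catch_pad (a point): Middle of the top of the red pad of the catch, 24 x 22 mm, at fixture x -35, y -44, z 56 mm at rest. Pressing it down by about 6 mm (about 10 N) frees the latched jaw, which then springs closed.
- sleeve_mid (a point): Middle (half-way up, on its axis) of the black turned steel adapter sleeve, 35 mm diameter, 64 mm high, about 0.3 kg, standing on the loading run. Push it below its middle, or it may tip.
- nest (a point): Where the middle of the sleeve belongs when clamped: fixture x 0, y 0, z 46 mm (17.5 mm from the rail and from the fixed jaw). While the jaw is latched open the sleeve may stand up to 11 mm to the +x side of it.
- small_ring_mid (a point): Middle of a steel ring, 28 mm diameter and 10 mm high, lying on the base plate beside the loading run; to be left alone.
- tan_ring_mid (a point): Middle of a tan ring, 26 mm diameter and 12 mm high, lying on the base plate; to be left alone.
- jar: Small jar with a yellow cap, 38 mm diameter and 53 mm high, standing on the bench; origin on its underside. To be left alone.
- pen: Dark felt marker, 131 x 16 x 16 mm, lying on the bench; origin under its middle, x along it. To be left alone.
- press_head (a point): Outermost right end of a black star knob on the tall red press that stands left of the work (fixed; about x 0.21 to 0.46, y -0.16 to 0.22 m, up to z 0.72 m). Keep the whole arm clear of it: an arm with a wide shoulder or elbow does well to lean the gripper 15 to 30 degrees, its upper end toward fixture -x and +y (away from the press, toward the robot).

How it is judged:
By the outcome, as a careful person would: the job done as asked, in the order asked, and still so for the second after the job is handed in, with the robot touching nothing.
It also fails if it takes over 61 s, if anything falls off the work surface, if the arm or the gripper's body presses on something with over 40 N, if the wrist force passes 120 N, or if a joint passes its speed limit or range.

## Working session

There is one attempt and no reset: what is moved stays moved. The work goes in short steps, each a Python script; the robot and the scene stay as the last script left them, time stands still between calls to the robot, and variables do not carry over. Pictures are saved under pics/ and viewed, and the job is handed in when it is done.

```bash
mkdir -p pics; ls; cat > h.py <<'E'
import numpy as np, cv2
from bench import robot, gripper_to, snapshot, get_calibration, sign_off
def cal(n):
    c=get_calibration(n);K=np.array([[c['fx'],0,c['cx']],[0,c['fy'],c['cy']],[0,0,1]]);R=cv2.Rodrigues(np.array(c['rvec'],float))[0];return K,R,np.array(c['tvec'],float)
def ray(n,u,v,z):
    K,R,t=cal(n);d=R.T@np.linalg.inv(K)@np.array([u,v,1.]);o=-R.T@t;return o+d*(z-o[2])/d[2]
def proj(n,P):
    K,R,t=cal(n);p=K@(R@np.array(P)+t);return p[:2]/p[2]
def backproj(n,dep):
    K,R,t=cal(n);v,u=np.mgrid[0:384,0:512];p=np.stack([u,v,np.ones_like(u)],-1).reshape(-1,3)@np.linalg.inv(K).T*dep.reshape(-1,1)
    return ((p-t)@R).reshape(384,512,3)
E
python3 - <<'E'
from h import *
s=robot.sense();print({k:np.round(v,3) for k,v in s.items()})
for n in ["side","top"]:
    p,d=snapshot(n);cv2.imwrite(f"pics/{n}0.png",p);np.save(f"pics/{n}0.npy",d);K,R,t=cal(n);print(n,K[0,0],-R.T@t,R[2])
E
```

```text
pics
{'t': np.float64(0.0), 'q': array([-1.144,  0.32 ,  1.566, -0.   ,  1.257, -0.02 ]), 'joint_vel': array([ 0.001, -0.   , -0.001, -0.   , -0.001,  0.001]), 'joint_efforts': array([-1.0000e-03, -4.1246e+01, -2.3197e+01,  7.2000e-02,  4.6000e-02,
       -0.0000e+00]), 'eef_pos': array([ 0.248, -0.518,  0.291]), 'ee_rot': array([-3.062e+00, -6.960e-01,  1.000e-03]), 'wrist_force': array([ 0.167, -0.386,  0.007]), 'wrist_torque': array([0.035, 0.001, 0.068]), 'finger_gap': np.float64(0.091)}
side 461.00043471389637 [0.3308087  0.59351238 0.83175481] [ 0.13075128 -0.85574747 -0.50060002]
top 350.0311426796925 [ 0.29591518 -0.33315456  1.28605216] [ 0.14700959 -0.025797   -0.98879861]
```

View pics/side0.png

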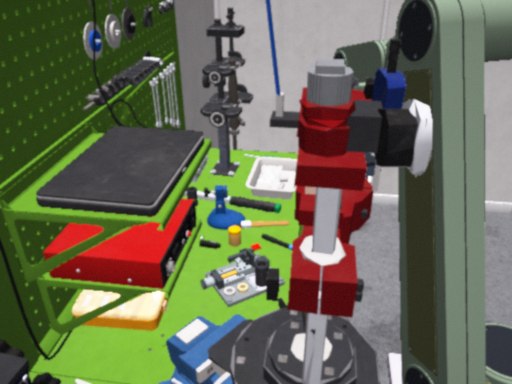

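View pics/top0.png

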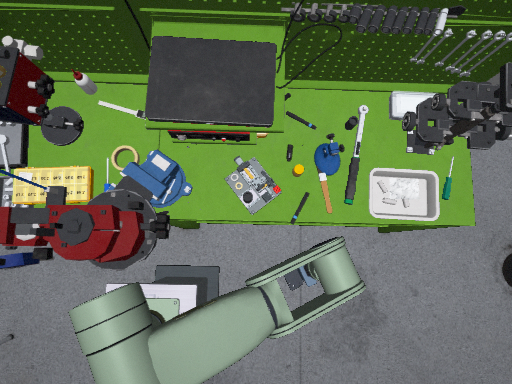

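```bash
python3 - <<'E'
from h import *
p=cv2.imread("pics/top0.png");c=p[140:230,210:320];cv2.imwrite("pics/topz.png",cv2.resize(c,None,fx=7,fy=6.6,interpolation=cv2.INTER_CUBIC))
p=cv2.imread("pics/side0.png");c=p[215:310,190:300];cv2.imwrite("pics/sidez.png",cv2.resize(c,None,fx=7,fy=6.3,interpolation=cv2.INTER_CUBIC))
for uv in [(236,170),(253,150),(283,195),(260,215)]: print(uv,ray("top",*uv,0.014))
print(ray("top",256,192,0),ray("top",256,92,0), proj("top",[0,0,0]))
E
```

```text
(236, 170) [ 0.56727575 -0.28909076  0.014     ]
(253, 150) [ 0.64530683 -0.35037866  0.014     ]
(283, 195) [ 0.47804084 -0.46446586  0.014     ]
(260, 215) [ 0.40242663 -0.3811914   0.014     ]
[ 0.48883568 -0.36522727  0.        ] [ 0.88110873 -0.35714183  0.        ] [148.34684188 328.15200716]
```

View pics/topz.png

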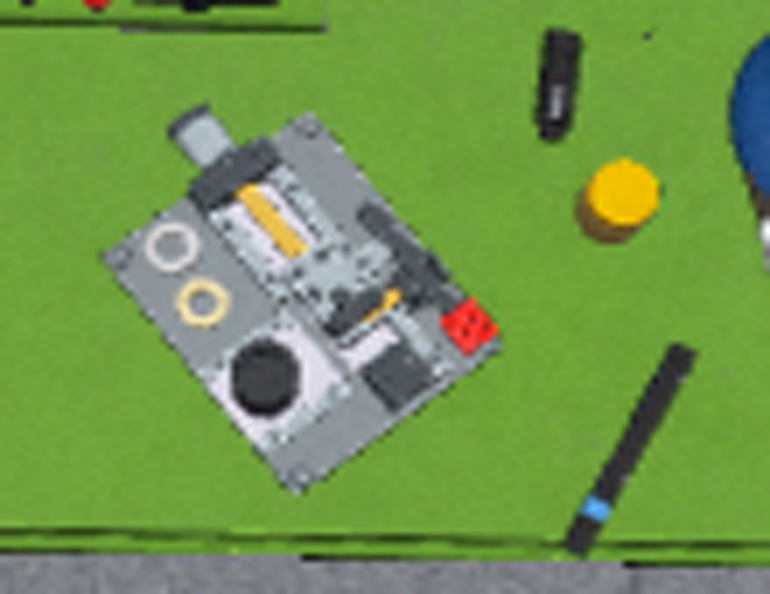

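View pics/sidez.png

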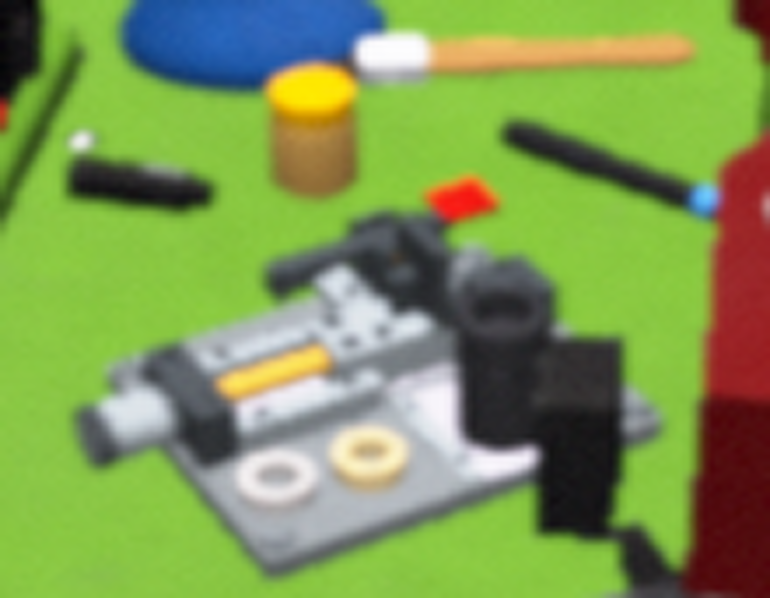

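```bash
cat >> h.py <<'E'
def fit2(L,W):
    L=np.array(L,float)[:,:2];W=np.array(W,float)[:,:2];a=L-L.mean(0);b=W-W.mean(0)
    th=np.arctan2((a[:,0]*b[:,1]-a[:,1]*b[:,0]).sum(),(a*b).sum());R=np.array([[np.cos(th),-np.sin(th)],[np.sin(th),np.cos(th)]])
    t=W.mean(0)-R@L.mean(0);return th,t,np.linalg.norm(W-(L@R.T+t),axis=1)
E
python3 - <<'E'
from h import *
z=np.array([(105,258),(305,115),(500,345),(297,493)],float)
uv=(z+.5)/[7,6.6]-.5+[210,140]
W=[ray("top",*q,0.014) for q in uv]
L=np.array([(118,80),(118,-60),(-52,-60),(-52,80)])/1000
th,t,r=fit2(L,W);print(np.degrees(th),t,r)
s=np.array([265,378])/[7,6.6]+[210,140];print(ray("top",*s,.078)) # sleeve top
s=robot.sense();K,R,tt=cal("wrist");print(-R.T@tt,R[2])
p,d=snapshot("wrist");cv2.imwrite("pics/w0.png",p)
E
```

```text
39.12770931892664 [ 0.4922112 -0.380693 ] [0.00380947 0.00340912 0.00308406 0.00307336]
[ 0.45787887 -0.3353182   0.078     ]
[ 0.32177264 -0.48315573  0.38459693] [-0.25862331 -0.1230359  -0.95811072]
```

View pics/w0.png

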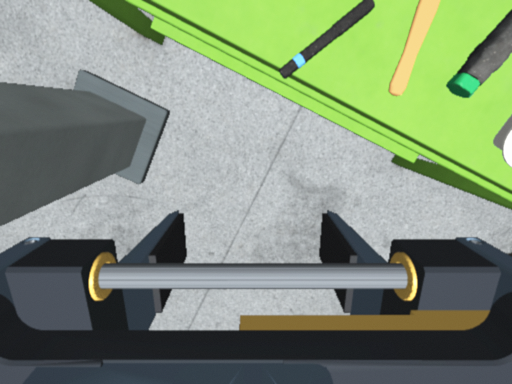

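```bash
python3 - <<'E'
from h import *
for n in ["top","side"]:
    d=np.load(f"pics/{n}0.npy");X=backproj(n,d)
    m=(d>0)&(X[...,0]>.12)&(X[...,0]<.6)&(X[...,1]<.3)&(X[...,1]>-.33)&(X[...,2]>.1)
    P=X[m]
    if n=="top": P=P[(P[:,0]>.15)]
    print(n,m.sum())
    for y0 in np.arange(-.33,.0,.03):
        q=P[(P[:,1]>=y0)&(P[:,1]<y0+.03)]
        if len(q): print(round(y0,2),len(q),q.min(0).round(3),q.max(0).round(3))
E
```

```text
top 22174
-0.33 773 [ 0.15  -0.33   0.377] [ 0.6   -0.3    0.684]
-0.3 704 [ 0.15  -0.3    0.366] [ 0.6   -0.27   0.697]
-0.27 591 [ 0.15  -0.27   0.365] [ 0.6   -0.24   0.707]
-0.24 444 [ 0.15  -0.24   0.377] [ 0.6   -0.21   0.717]
-0.21 430 [ 0.15  -0.21   0.375] [ 0.6   -0.18   0.734]
-0.18 1560 [ 0.15  -0.18   0.442] [ 0.36  -0.15   0.755]
-0.15 1520 [ 0.15  -0.15   0.378] [ 0.6   -0.12   0.759]
-0.12 969 [ 0.15  -0.12   0.103] [ 0.6   -0.09   0.759]
-0.09 2000 [ 0.15  -0.09   0.101] [ 0.6   -0.06   0.752]
-0.06 2421 [ 0.17  -0.06   0.111] [ 0.6   -0.03   0.664]
-0.03 1834 [ 0.163 -0.03   0.121] [ 0.6   -0.     0.682]
-0.0 1637 [0.215 0.    0.112] [0.58  0.03  0.682]
side 60883
-0.33 7 [ 0.21  -0.328  0.607] [ 0.216 -0.314  0.654]
-0.3 1 [ 0.6   -0.291  0.368] [ 0.6   -0.291  0.368]
-0.24 1 [ 0.6   -0.213  0.377] [ 0.6   -0.213  0.377]
-0.18 60 [ 0.229 -0.158  0.683] [ 0.232 -0.15   0.726]
-0.15 718 [ 0.214 -0.15   0.638] [ 0.23  -0.12   0.741]
-0.12 1812 [ 0.12  -0.12   0.196] [ 0.6   -0.09   0.746]
-0.09 5050 [ 0.12  -0.09   0.123] [ 0.577 -0.06   0.747]
-0.06 5996 [ 0.12  -0.06   0.123] [ 0.6   -0.03   0.714]
-0.03 6768 [ 0.12 -0.03  0.1 ] [ 0.6   -0.     0.654]
-0.0 5909 [0.12 0.   0.1 ] [0.583 0.03  0.668]
```

```bash
python3 - <<'E'
from h import *
from scipy.spatial.transform import Rotation as Ro
s=robot.sense();rows=[];rh=[]
A=[];B=[];C=[]
for x,y,z,lean in [(.4,-.4,.2,0),(.3,-.4,.3,0),(.45,-.45,.15,0),(.35,-.35,.3,0),(.35,-.5,.25,.3),(.4,-.45,.2,.3),(.5,-.4,.3,.2),(.3,-.5,.35,-.2),(.3,-.5,.35,.4)]:
    az=np.arctan2(y,x)
    # tool z down, leaned in the radial plane
    R=Ro.from_euler('z',az)*Ro.from_euler('y',np.pi-lean)
    q=robot.ik([x,y,z],R.as_rotvec())
    if q is None: print('none');continue
    q=np.array(q)
    if abs(np.cos(q[3]))<.99: print(q.round(3));continue
    r=np.hypot(x,y);a=q[1];b=q[1]+q[2];c=b+q[4]*np.cos(q[3])
    A+= [[1,0,np.sin(a),np.sin(b),np.cos(b),np.sin(c),],[0,1,np.cos(a),np.cos(b),-np.sin(b),np.cos(c)]];B+=[r,z];C.append((q.round(3),az-q[0]))
for c in C: print(*c)
sol,res,rk,_=np.linalg.lstsq(np.array(A),np.array(B),rcond=None);print(sol.round(4),rk,np.abs(np.array(A)@sol-B).max())
q1=s['q'][0]
for n in ["top","side"]:
    d=np.load(f"pics/{n}0.npy");X=backproj(n,d)[d>0]
    c,si=np.cos(q1),np.sin(q1);r=X[:,0]*c+X[:,1]*si;l=-X[:,0]*si+X[:,1]*c
    for r0 in np.arange(-.1,.75,.05):
        m=(r>r0)&(r<r0+.05)&(abs(l)<.25)&(X[:,2]>.25)
        if m.sum()>20: print(n,round(r0,2),m.sum(),'lat',np.percentile(l[m],[1,99]).round(3),'z',np.percentile(X[m,2],[1,99]).round(3))
E
```

```text
[-0.806  0.379  1.723 -0.     1.04  -1.591] 0.02033072050739193
[-0.95   0.196  1.716 -0.     1.229 -1.594] 0.02300202831621112
[-0.803  0.527  1.609 -0.     1.006 -1.589] 0.018071490241739152
[-0.809  0.188  1.726 -0.     1.227 -1.594] 0.023235599258108586
[-0.982  0.297  1.741  0.009  0.804 -1.597] 0.02152627470627133
[-0.866  0.334  1.829  0.01   0.679 -1.6  ] 0.02186385985180428
[-0.694  0.34   1.527  0.004  1.074 -1.592] 0.01951981019780802
[-1.049  0.39   1.326 -0.004  1.625 -1.589] 0.01813335642515268
[-1.054  0.15   1.698  0.012  0.894 -1.6  ] 0.0238180030246542
[1.000e-04 1.404e-01 5.917e-01 4.170e-01 2.520e-02 2.574e-01] 6 7.2977528232931466e-06
top 0.05 53 lat [0.245 0.25 ] z [0.642 0.687]
top 0.1 626 lat [0.038 0.25 ] z [0.465 0.742]
top 0.15 3719 lat [0.024 0.248] z [0.461 0.758]
top 0.2 4605 lat [-0.009  0.247] z [0.473 0.755]
top 0.25 2709 lat [-0.035  0.246] z [0.474 0.72 ]
top 0.3 2283 lat [-0.037  0.065] z [0.635 0.699]
top 0.35 1867 lat [-0.034  0.064] z [0.613 0.678]
top 0.4 1860 lat [-0.042  0.069] z [0.579 0.655]
top 0.45 935 lat [-0.043  0.069] z [0.332 0.632]
top 0.5 1578 lat [-0.042  0.069] z [0.317 0.616]
top 0.55 1534 lat [-0.042  0.071] z [0.538 0.601]
top 0.6 253 lat [-0.041  0.07 ] z [0.555 0.583]
side -0.05 2452 lat [0.079 0.147] z [0.251 0.336]
side 0.0 5864 lat [0.079 0.148] z [0.255 0.475]
side 0.05 8227 lat [0.079 0.149] z [0.26  0.616]
side 0.1 9674 lat [0.026 0.238] z [0.304 0.739]
side 0.15 2933 lat [0.006 0.242] z [0.429 0.745]
side 0.2 744 lat [0.144 0.149] z [0.639 0.739]
side 0.35 93 lat [0.054 0.069] z [0.592 0.653]
side 0.4 549 lat [0.038 0.07 ] z [0.563 0.635]
side 0.45 592 lat [-0.007  0.07 ] z [0.295 0.627]
side 0.5 387 lat [-0.012  0.071] z [0.28  0.612]
side 0.55 143 lat [0.015 0.073] z [0.501 0.6  ]
```

```bash
cat >> h.py <<'E'
from scipy.spatial.transform import Rotation as Ro
L1,L2,H=.5917,.417,.1404
def arm_chk(q,P,verbose=False):
    """min clearance of press points to upper arm/elbow/forearm capsules (approx)"""
    c,s=np.cos(q[0]),np.sin(q[0]);r=P[:,0]*c+P[:,1]*s;l=-P[:,0]*s+P[:,1]*c;z=P[:,2]
    sh=np.array([0,H]);el=sh+L1*np.array([np.sin(q[1]),np.cos(q[1])]);b=q[1]+q[2];wr=el+L2*np.array([np.sin(b),np.cos(b)])
    def seg(A,B,lo,hi,rad):
        Q=np.stack([r,z],1);u=B-A;t=np.clip((Q-A)@u/(u@u),0,1);d=np.linalg.norm(Q-A-t[:,None]*u,axis=1)-rad
        dl=np.maximum(np.maximum(lo-l,l-hi),0);d2=np.maximum(d,0)
        return np.where((dl>0)|(d>0),np.hypot(d2,dl),np.minimum(d,0)).min()
    return seg(sh,el,.0,.152,.085),seg(el,wr,-.05,.152 if 0 else .075,.07),seg(el,el+1e-3,-.05,.152,.09)
E
cat > search.py <<'E'
from h import *
# press cloud
s=robot.sense();q0=s['q'];cl=[]
for n in ["top","side"]:
    d=np.load(f"pics/{n}0.npy");X=backproj(n,d)[d>0]
    m=(X[:,0]>.19)&(X[:,0]<.48)&(X[:,1]>-.175)&(X[:,1]<.24)&(X[:,2]>.1)&(X[:,2]<.74)
    X=X[m]
    c,si=np.cos(q0[0]),np.sin(q0[0]);r=X[:,0]*c+X[:,1]*si;l=-X[:,0]*si+X[:,1]*c
    X=X[~((l<.165)&(r<.30)&(X[:,2]>.4))&~(l<.09)]
    cl.append(X)
P=np.vstack(cl);print(len(P),P.min(0),P.max(0));np.save("press.npy",P)
lo=P[np.argsort(P[:,1])[:6]];print(lo.round(3))
k=P[P[:,1]<-.1];print(len(k),k.min(0),k.max(0))
th,t0=np.radians(39.13),np.array([.4922,-.3807])
Rf=Ro.from_euler('z',th)
def W(p): return Rf.apply(np.array(p)/1000)+[t0[0],t0[1],0]
poses={'jaw0':(-35,-2,75),'jaw1':(22,-2,56),'slv0':(5,95,27),'slv1':(5,32,27),'pad':(-30,-44,60),'up':(0,0,150)}
Kt,Rc,tc=cal("wrist");
for az in [180,165,150,135,120]:
  for lean in [15,20,25,30]:
    for yaw in [0,90,180,270]:
      d=np.array([np.cos(np.radians(az)),np.sin(np.radians(az)),0])
      z=-(np.cos(np.radians(lean))*np.array([0,0,1])+np.sin(np.radians(lean))*d)
      y=np.cross([0,0,1],d) ;x=np.cross(y,z)
      R=Rf*Ro.from_matrix(np.stack([x,y,z],1))*Ro.from_euler('z',yaw,degrees=True)
      out=[]
      for nme,p in poses.items():
        tip=W(p);tcp=tip-R.apply([0,0,.078])
        q=robot.ik(tcp,R.as_rotvec())
        if q is None: out=None;break
        out.append((min(arm_chk(np.array(q),P)),q))
      if out: print(az,lean,yaw,np.round([o[0] for o in out],3),np.round(out[0][1],2),'q6',np.round([o[1][5] for o in out[1:]],2))
E
python3 search.py
```

```text
44751 [ 0.19014929 -0.15525214  0.12551276] [0.4799469  0.20856413 0.73977466]
[[ 0.334 -0.155  0.474]
 [ 0.329 -0.155  0.473]
 [ 0.332 -0.155  0.473]
 [ 0.327 -0.155  0.471]
 [ 0.338 -0.155  0.474]
 [ 0.336 -0.155  0.473]]
430 [ 0.30596925 -0.15525214  0.44240852] [ 0.360382   -0.10026492  0.50578516]
180 15 0 [-0.057 -0.085 -0.085 -0.079 -0.078 -0.029] [-0.87  0.5   1.69  0.32  0.98 -0.17] q6 [-0.09 -0.19 -0.16 -0.15 -0.06]
180 15 90 [-0.057 -0.085 -0.085 -0.079 -0.078 -0.029] [-0.87  0.5   1.69  0.32  0.98  1.4 ] q6 [1.48 1.38 1.41 1.42 1.51]
180 15 270 [-0.057 -0.085 -0.085 -0.079 -0.078 -0.029] [-0.87  0.5   1.69  0.32  0.98 -1.74] q6 [-1.67 -1.76 -1.73 -1.73 -1.63]
180 20 0 [-0.064 -0.068 -0.039 -0.063 -0.085 -0.035] [-0.92  0.51  1.7   0.42  0.99 -0.28] q6 [-0.21 -0.34 -0.3  -0.26 -0.15]
180 20 90 [-0.064 -0.068 -0.039 -0.063 -0.085 -0.035] [-0.92  0.51  1.7   0.42  0.99  1.3 ] q6 [1.36 1.23 1.28 1.31 1.42]
180 20 270 [-0.064 -0.068 -0.039 -0.063 -0.085 -0.035] [-0.92  0.51  1.7   0.42  0.99 -1.85] q6 [-1.78 -1.91 -1.87 -1.83 -1.72]
180 25 0 [-0.073 -0.07  -0.049 -0.071 -0.085
[... 6118 characters left out ...]
0.001] [-0.84  0.36  2.    0.48  0.43  0.69] q6 [0.83 0.44 0.6  0.71 0.95]
120 25 90 [-0.013 -0.073 -0.039 -0.074 -0.035 -0.001] [-0.84  0.36  2.    0.48  0.43  2.26] q6 [2.4  2.02 2.17 2.28 2.52]
120 25 270 [-0.013 -0.073 -0.039 -0.074 -0.035 -0.001] [-0.84  0.36  2.    0.48  0.43 -0.88] q6 [-0.74 -1.13 -0.97 -0.86 -0.62]
120 30 0 [-0.012 -0.068 -0.041 -0.072 -0.034  0.006] [-0.86  0.36  2.06  0.78  0.35  0.38] q6 [ 0.47 -0.36 -0.01  0.41  0.78]
120 30 90 [-0.012 -0.068 -0.041 -0.072 -0.034  0.006] [-0.86  0.36  2.06  0.78  0.35  1.95] q6 [2.04 1.21 1.56 1.98 2.35]
120 30 270 [-0.012 -0.068 -0.041 -0.072 -0.034  0.006] [-0.86  0.36  2.06  0.78  0.35 -1.19] q6 [-1.1  -1.94 -1.58 -1.16 -0.79]
```

```bash
python3 - <<'E'
from h import *
P=np.load("press.npy")
for z0 in np.arange(.1,.74,.08):
    for x0 in np.arange(.19,.48,.05):
        m=(P[:,2]>=z0)&(P[:,2]<z0+.08)&(P[:,0]>=x0)&(P[:,0]<x0+.05)
        print(f"{np.percentile(P[m,1],.5):6.3f}({m.sum()})" if m.sum()>5 else "   -   ",end=' ')
    print(round(z0,2))
E
```

```text
-       -       -       -    -0.046(16) -0.070(531) 0.1
-0.010(985) -0.050(1268) -0.059(228) -0.084(918) -0.080(2625) -0.032(1455) 0.18
   -     0.038(722) -0.054(1282) -0.029(1608) -0.034(474)    -    0.26
-0.072(32)    -     0.099(912)    -       -       -    0.34
   -    -0.084(2255) -0.151(3844) -0.151(1641)    -       -    0.42
   -    -0.065(176) -0.145(2525) -0.060(485)    -       -    0.5
 0.187(236) -0.077(2856) -0.086(5835) -0.082(3011)  0.013(204)    -    0.58
 0.172(251)  0.009(4148) -0.030(3128)  0.033(724)  0.033(372)    -    0.66
```

```bash
python3 - <<'E'
from h import *
q=robot.sense()['q'];A=np.array([0,H]);el=A+L1*np.array([np.sin(q[1]),np.cos(q[1])]);u=(el-A)/L1;b=q[1]+q[2];v=np.array([np.sin(b),np.cos(b)])
for n in ["top","side"]:
    d=np.load(f"pics/{n}0.npy");X=backproj(n,d)[d>0];c,s=np.cos(q[0]),np.sin(q[0]);r=X[:,0]*c+X[:,1]*s;l=-X[:,0]*s+X[:,1]*c
    Q=np.stack([r,X[:,2]],1)-A;al=Q@u;pe=Q[:,0]*u[1]-Q[:,1]*u[0]
    print(n,'upper')
    for a in np.arange(0,.7,.07):
        m=(al>a)&(al<a+.07)&(l>-.06)&(l<.16)&(abs(pe)<.15)&(X[:,2]>.12)
        if m.sum()>20: print(round(a,2),m.sum(),np.percentile(pe[m],[2,98]).round(3),np.percentile(l[m],[2,98]).round(3))
    Q=np.stack([r,X[:,2]],1)-el;al=Q@v;pe=Q[:,0]*v[1]-Q[:,1]*v[0]
    print('fore')
    for a in np.arange(-.2,.5,.07):
        m=(al>a)&(al<a+.07)&(l>-.12)&(l<.16)&(abs(pe)<.12)&(X[:,2]>.3)
        if m.sum()>20: print(round(a,2),m.sum(),np.percentile(pe[m],[2,98]).round(3),np.percentile(l[m],[2,98]).round(3))
E
```

```text
top upper
0.56 6092 [-0.048  0.147] [-0.033  0.139]
0.63 5460 [-0.035  0.043] [0.005 0.145]
fore
-0.06 3883 [-0.055 -0.02 ] [0.022 0.145]
0.01 4543 [-0.053 -0.012] [-0.018  0.144]
0.08 3133 [-0.035  0.008] [-0.035  0.066]
0.15 2446 [-0.029  0.01 ] [-0.033  0.064]
0.22 2095 [-0.022  0.028] [-0.041  0.069]
0.29 1030 [-0.018  0.059] [-0.042  0.069]
0.36 2207 [-0.018  0.072] [-0.041  0.071]
0.43 288 [-0.015  0.028] [-0.04   0.071]
side upper
0.0 1961 [-0.066  0.061] [0.002 0.149]
0.07 4067 [-0.065  0.057] [-0.028  0.148]
0.14 3535 [-0.064  0.056] [0.081 0.148]
0.21 3713 [-0.062  0.055] [0.081 0.148]
0.28 3912 [-0.061  0.054] [0.08  0.148]
0.35 3522 [-0.059  0.049] [0.08  0.148]
0.42 2703 [-0.058 -0.035] [0.079 0.147]
0.49 4570 [-0.056  0.035] [0.018 0.148]
0.56 5621 [-0.055  0.038] [0.031 0.149]
0.63 69 [-0.009  0.033] [0.145 0.149]
fore
-0.06 9864 [-0.031  0.115] [0.027 0.149]
0.01 1128 [-0.042  0.093] [0.145 0.149]
0.22 685 [-0.014  0.053] [0.041 0.07 ]
0.29 559 [-0.015  0.061] [0.066 0.07 ]
0.36 296 [-0.017  0.08 ] [0.02  0.072]
0.43 21 [-0.014  0.005] [0.067 0.071]
```

```bash
python3 - <<'E'
import re
s=open('h.py').read();s=s.replace("seg(sh,el,.0,.152,.085),seg(el,wr,-.05,.152 if 0 else .075,.07),seg(el,el+1e-3,-.05,.152,.09)","seg(sh,el,.0,.15,.068),seg(el,wr,-.045,.073,.06),seg(el,el+1e-3,-.045,.15,.065)");open('h.py','w').write(s)
s=open('search.py').read()
s=s.replace('P=np.vstack(cl)','P=np.vstack(cl);P=P[P[:,0]>.24]')
s=re.sub(r"\nlo=P.*\nk=P.*\n","\nres=[]\n",s)
s=s.replace("[180,165,150,135,120]","[210,195,180,165,150,135,120]").replace("[15,20,25,30]","[0,10,15,20,25,30,35]").replace("[0,90,180,270]","[0,180]")
s=re.sub(r"if out: print.*","if out: res.append((min(o[0] for o in out),az,lean,yaw,np.round([o[0] for o in out],3),np.round(out[0][1],2)))",s)
s+="\nres.sort(key=lambda r:-r[0])\nfor r in res[:14]: print(*r)\nprint([r[:4] for r in res if r[2]==0])\n"
open('search.py','w').write(s)
E
python3 search.py
```

```text
43246 [ 0.24000149 -0.15525214  0.12551276] [0.4799469  0.20856413 0.73977466]
0.02134276199261114 165 35 0 [0.043 0.021 0.034 0.025 0.035 0.033] [-1.05  0.5   1.85  0.81  0.91 -0.45]
0.016835527912309356 150 35 0 [0.04  0.017 0.027 0.025 0.033 0.03 ] [-1.03  0.44  1.96  0.94  0.72 -0.34]
0.014386635418567217 165 30 0 [0.036 0.014 0.023 0.022 0.023 0.023] [-1.01  0.48  1.82  0.7   0.88 -0.32]
0.012680184046383464 180 35 0 [0.04  0.013 0.031 0.023 0.035 0.033] [-1.05  0.56  1.72  0.7   1.09 -0.56]
0.008178444208205266 195 35 0 [0.034 0.008 0.02  0.017 0.029 0.02 ] [-1.03  0.62  1.6   0.59  1.25 -0.68]
0.007365138682156436 150 30 0 [0.032 0.007 0.016 0.015 0.028 0.025] [-0.98  0.43  1.92  0.77  0.71 -0.15]
0.006452084773901828 180 25 0 [0.024 0.006 0.013 0.011 0.012 0.015] [-0.96  0.52  1.71  0.52  1.01 -0.38]
0.005880842699631458 180 30 0 [0.029 0.006 0.025 0.011 0.024 0.024] [-1.01  0.54  1.72  0.61  1.05 -0.47]
0.004228235385984075 165 25 0 [0.027 0.004 0.011 0.011 0.015 0.015] [-0.96  0.47  1.8   0.57  0.87 -0.19]
0.002839821681763194 135 35 0 [0.03  0.003 0.015 0.011 0.026 0.023] 
[... 256 characters left out ...]
  0.03]
-0.013475781592898028 195 25 0 [ 0.012 -0.013  0.011 -0.005  0.009  0.013] [-0.95  0.57  1.61  0.45  1.15 -0.56]
-0.01757749544715271 195 30 0 [ 0.023 -0.018  0.016  0.006  0.02   0.021] [-0.99  0.59  1.61  0.53  1.2  -0.62]
[(np.float64(-0.06799537174207035), 150, 0, 0), (np.float64(-0.0679953717420704), 210, 0, 0), (np.float64(-0.0679953717420704), 195, 0, 0), (np.float64(-0.0679953717420704), 180, 0, 0), (np.float64(-0.0679953717420704), 165, 0, 0), (np.float64(-0.0679953717420704), 150, 0, 180), (np.float64(-0.0679953717420704), 135, 0, 0), (np.float64(-0.0679953717420704), 135, 0, 180), (np.float64(-0.0679953717420704), 120, 0, 0), (np.float64(-0.0679953717420704), 120, 0, 180)]
```

```bash
cat >> h.py <<'E'
TH,T0=np.radians(39.13),np.array([.4922,-.3807])
try:
    _f=np.load('fix.npy');TH=_f[0];T0=_f[1:3]
except FileNotFoundError: pass
Rf=Ro.from_euler('z',TH)
def F(p): return Rf.apply(np.array(p,float)/1000)+[T0[0],T0[1],0]
def inF(w): return Rf.inv().apply(np.array(w)-[T0[0],T0[1],0])*1000
def ori(az,lean):
    a,l=np.radians([az,lean]);z=-np.array([np.cos(a)*np.sin(l),np.sin(a)*np.sin(l),np.cos(l)])
    y=np.array([0,-1.,0]);y-=z*(y@z);y/=np.linalg.norm(y);x=np.cross(y,z);return Rf*Ro.from_matrix(np.stack([x,y,z],1))
RW=ori(165,30)
def tcp(p,R=RW): return F(p)-R.apply([0,0,.078])   # p: tip centre in fixture mm
def P6(): return np.load('press.npy')
E
python3 - <<'E'
from h import *
P=P6();P=P[P[:,0]>.24];np.save('press.npy',P)
s=robot.sense();Rt=Ro.from_rotvec(s['ee_rot']);K,Rc,tc=cal("wrist")
cpos=Rt.inv().apply(-Rc.T@tc-s['eef_pos']);Rct=Rt.inv().as_matrix()@Rc.T;print(cpos,Rct)
print(RW.as_matrix())
L=np.array([(118,80,14),(118,-60,14),(-52,-60,14),(-52,80,14)])
for az,lean in [(165,30),(165,15),(150,25),(165,20)]:
  R=ori(az,lean)
  for p in [(0,0,250),(-60,0,230),(-80,20,250),(-60,-60,250),(-120,0,250),(-100,30,200)]:
    t=tcp(p,R);q=robot.ik(t,R.as_rotvec())
    if q is None: print(az,lean,p,None);continue
    co=t+R.apply(cpos);Rw=R.as_matrix()@Rct
    pc=(np.array([F(l) for l in L])-co)@Rw;uv=pc[:,:2]/pc[:,2:]*K[0,0]+K[:2,2]
    print(az,lean,p,np.round(min(arm_chk(q,P)),3),co.round(2),uv.round().tolist())
E
```

```text
[ 8.14174228e-02 -7.75298191e-05 -9.30898781e-02] [[-4.29020242e-04 -9.58107364e-01 -2.86408964e-01]
 [ 9.99999516e-01 -6.64661863e-04  7.25526844e-04]
 [-8.85497728e-04 -2.86408514e-01  9.58107186e-01]]
[[ 0.67748666  0.57688205  0.45631013]
 [ 0.55116773 -0.80897037  0.20440418]
 [ 0.48705847  0.11302231 -0.8660254 ]]
165 30 (0, 0, 250) 0.032 [ 0.47 -0.37  0.44] [[180.0, 171.0], [268.0, 169.0], [277.0, 278.0], [181.0, 286.0]]
165 30 (-60, 0, 230) 0.044 [ 0.42 -0.41  0.42] [[178.0, 130.0], [267.0, 129.0], [276.0, 237.0], [178.0, 242.0]]
165 30 (-80, 20, 250) 0.051 [ 0.39 -0.41  0.44] [[192.0, 124.0], [276.0, 124.0], [285.0, 224.0], [194.0, 229.0]]
165 30 (-60, -60, 250) 0.041 [ 0.46 -0.46  0.44] [[141.0, 136.0], [229.0, 135.0], [234.0, 240.0], [138.0, 245.0]]
165 30 (-120, 0, 250) 0.061 [ 0.38 -0.45  0.44] [[179.0, 102.0], [263.0, 102.0], [270.0, 199.0], [180.0, 203.0]]
165 30 (-100, 30, 200) 0.058 [ 0.37 -0.41  0.39] [[195.0, 96.0], [288.0, 97.0], [299.0, 205.0], [198.0, 210.0]]
165 15 (0, 0, 250) 0.002 [ 0.51 -0.35  0.44] [[187.0, 128.0], [280.0, 127.0], [282.0, 237.0], [190.0, 24
[... 1199 characters left out ...]
, [286.0, 188.0], [185.0, 194.0]]
165 20 (0, 0, 250) 0.012 [ 0.5  -0.36  0.44] [[185.0, 142.0], [276.0, 141.0], [279.0, 251.0], [187.0, 255.0]]
165 20 (-60, 0, 230) 0.031 [ 0.45 -0.39  0.42] [[182.0, 99.0], [277.0, 99.0], [280.0, 212.0], [184.0, 215.0]]
165 20 (-80, 20, 250) 0.04 [ 0.42 -0.39  0.44] [[197.0, 91.0], [286.0, 91.0], [290.0, 198.0], [199.0, 201.0]]
165 20 (-60, -60, 250) 0.025 [ 0.49 -0.44  0.44] [[144.0, 103.0], [236.0, 104.0], [239.0, 213.0], [145.0, 216.0]]
165 20 (-120, 0, 250) 0.046 [ 0.41 -0.43  0.44] [[183.0, 65.0], [273.0, 66.0], [277.0, 173.0], [185.0, 175.0]]
165 20 (-100, 30, 200) 0.043 [ 0.4  -0.4   0.39] [[200.0, 61.0], [300.0, 63.0], [305.0, 183.0], [203.0, 185.0]]
```

```bash
python3 - <<'E'
from h import *
p=tcp((-100,10,130));q=robot.ik(p,RW.as_rotvec());print(np.round(q,2),arm_chk(q,P6()))
robot.move_ptp(p,RW.as_rotvec());gripper_to(0.0)
robot.hold(.2);s=robot.sense();print(s['t'],s['eef_pos']-p,s['wrist_force'],s['finger_gap'])
im,d=snapshot("wrist");cv2.imwrite("pics/w1.png",im);np.save("pics/w1.npy",d);c=get_calibration("wrist");np.save("pics/w1c.npy",c,allow_pickle=True)
cv2.imwrite("pics/w1z.png",cv2.resize(im[20:280,100:400],None,fx=2.3,fy=2.3,interpolation=cv2.INTER_CUBIC))
E
```

```text
[-1.12  0.42  1.77  0.62  1.03 -0.55] (np.float64(0.05627811437365712), np.float64(0.14622510841311778), np.float64(0.06974635587228142))
2.5083 [-2.71018936e-06  9.48452933e-07 -1.52224154e-05] [0.12462872 0.12623872 0.3441399 ] 0.0005303584881963756
```

View pics/w1.png

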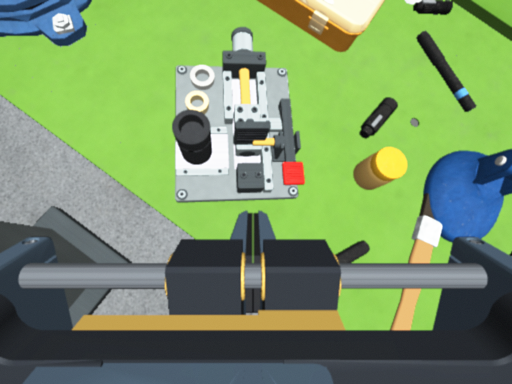

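View pics/w1z.png

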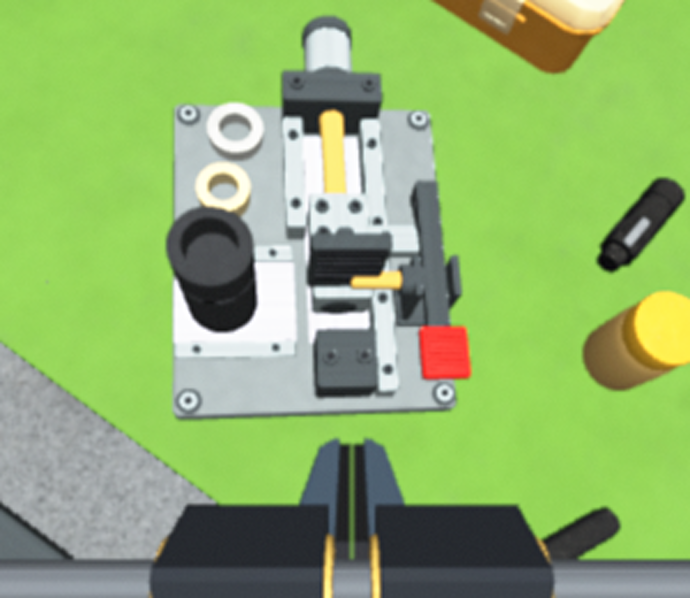

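```bash
cat > fit.py <<'E'
from h import *
im=cv2.imread("pics/w1.png");c=np.load("pics/w1c.npy",allow_pickle=True).item()
K=np.array([[c['fx'],0,c['cx']],[0,c['fy'],c['cy']],[0,0,1]]);R=cv2.Rodrigues(np.array(c['rvec']))[0];t=np.array(c['tvec']).ravel();o=-R.T@t;print('cam',o)
def rayc(u,v,z):
    d=R.T@np.linalg.inv(K)@np.array([u,v,1.]);return o+d*(z-o[2])/d[2]
hsv=cv2.cvtColor(im,cv2.COLOR_BGR2HSV).astype(int)
grey=(hsv[...,1]<60)
b=im.astype(float);g=b[...,1]-np.maximum(b[...,0],b[...,2])*1.0
sat=hsv[...,1].astype(float)
# sub-pixel crossing of greenness between plate and bench
def cross(line):
    v=np.array(line);mid=(v.max()+v.min())/2
    for i in range(len(v)-1):
        if (v[i]-mid)*(v[i+1]-mid)<=0: return i+(v[i]-mid)/(v[i]-v[i+1]+1e-9)
sides={}
pts=[(165+cross(sat[r,165:190]),r) for r in range(75,190,3) ]; sides['L']=pts
pts=[(300-cross(sat[r,300:278:-1]),r) for r in list(range(75,95,2))+list(range(187,196))]; sides['R']=pts
pts=[(x,58+cross(sat[58:76,x])) for x in list(range(180,218,2))+list(range(270,286,2))]; sides['T']=pts
pts=[(x,210-cross(sat[210:188:-1,x])) for x in list(range(182,230,2))+list(range(270,292,2))]; sides['B']=pts
ln={}
for k,p in sides.items():
    z=.014 if k!='B' else .0
    W=np.array([rayc(u,v,.014)[:2] for u,v in p]);W0=np.array([rayc(u,v,.0)[:2] for u,v in p])
    ln[k]=(W,W0)
    m=W.mean(0);_,_,vt=np.linalg.svd(W-m);res=(W-m)@vt[1];print(k,len(p),'rms mm',(res.std()*1000).round(2),'ang',np.degrees(np.arctan2(*vt[0][::-1])).round(2))
from scipy.optimize import least_squares
def f(x):
    cs,sn=np.cos(x[0]),np.sin(x[0]);out=[]
    for k,ax,val in [('L',1,80),('R',1,-60),('T',0,118),('B',0,-52)]:
        W=ln[k][0]-x[1:3];loc=np.stack([W@[cs,sn],W@[-sn,cs]],1)*1000
        out.append((loc[:,ax]-val)/np.sqrt(len(loc)))
    return np.concatenate(out)
r=least_squares(f,[TH,*T0],loss='soft_l1');x=r.x;print(np.degrees(x[0]),x[1:],)
cs,sn=np.cos(x[0]),np.sin(x[0])
for k,ax in [('L',1),('R',1),('T',0),('B',0)]:
    W=ln[k][0]-x[1:3];loc=np.stack([W@[cs,sn],W@[-sn,cs]],1)*1000;print(k,np.median(loc[:,ax]).round(2))
def loc(w): d=np.array(w[:2])-x[1:3];return np.round(np.array([d@[cs,sn],d@[-sn,cs]])*1000,1)
red=((hsv[...,0]<8)|(hsv[...,0]>172))&(hsv[...,1]>170)&(hsv[...,2]>120)
red[:150]=0;red[190:]=0;red[:,:270]=0;red[:,315:]=0
cy,cx=[q.mean() for q in np.nonzero(red)];print('pad',cx,cy,red.sum(),loc(rayc(cx,cy,.056)),'expect -35 -44')
# sleeve: outer top rim ellipse
dark=((hsv[...,2]<75)).astype(np.uint8);dark[:105]=0;dark[170:]=0;dark[:,:170]=0;dark[:,215:]=0
cs_,_=cv2.findContours(dark,cv2.RETR_EXTERNAL,cv2.CHAIN_APPROX_NONE);cc=max(cs_,key=cv2.contourArea);print(cv2.boundingRect(cc))
pp=cc[:,0,:];top=pp[(pp[:,1]<128)]
w=np.array([rayc(u,v,.078)[:2] for u,v in top])
fc=least_squares(lambda a:np.linalg.norm(w-a,axis=1)-.0175,w.mean(0),loss='soft_l1',f_scale=.001).x;print('sleeve',fc,loc(fc),len(top), (np.linalg.norm(w-fc,axis=1)*1000).round(1)[::4])
np.save('fixcand.npy',x)
E
python3 fit.py
```

```text
cam [ 0.38563572 -0.42594136  0.31797437]
L 39 rms mm 0.89 ang -141.41
R 19 rms mm 0.14 ang -141.53
T 27 rms mm 0.62 ang -51.46
B 35 rms mm 0.08 ang -51.34
38.52816121849868 [ 0.49164651 -0.38173735]
L 79.45
R -59.74
T 118.33
B -52.49
pad 292.7891156462585 172.7482993197279 441 [-34.3 -43.8] expect -35 -44
(176, 131, 35, 33)fit.py:46: RuntimeWarning: Mean of empty slice.
  fc=least_squares(lambda a:np.linalg.norm(w-a,axis=1)-.0175,w.mean(0),loss='soft_l1',f_scale=.001).x;print('sleeve',fc,loc(fc),len(top), (np.linalg.norm(w-fc,axis=1)*1000).round(1)[::4])
  ret = ret.dtype.type(ret / rcount)
Traceback (most recent call last):
  File "fit.py", line 46, in <module>
    fc=least_squares(lambda a:np.linalg.norm(w-a,axis=1)-.0175,w.mean(0),loss='soft_l1',f_scale=.001).x;print('sleeve',fc,loc(fc),len(top), (np.linalg.norm(w-fc,axis=1)*1000).round(1)[::4])
       ~~~~~~~~~~~~~^^^^^^^^^^^^^^^^^^^^^^^^^^^^^^^^^^^^^^^^^^^^^^^^^^^^^^^^^^^^^^^^^^^^^^^^^^^^^^^^^
ValueError: Initial guess is outside of provided bounds
```

```bash
cp fixcand.npy fix.npy; sed -i 's/hsv\[...,2\]<75/hsv[...,2]<110/; s/dark\[:105\]=0;dark\[170:\]/dark[:100]=0;dark[170:]/; s/dark\[:,:170\]=0;dark\[:,215:\]/dark[:,:165]=0;dark[:,218:]/' fit.py; python3 fit.py|tail -2; python3 - <<'E'
from h import *
im=cv2.imread("pics/w1.png");print(im[112:120:2,176:206:3].max(-1))
E
```

```text
(173, 110, 38, 54)
sleeve [ 0.46070028 -0.33619018] [ 4.2 54.9] 53 [18.3 18.3 17.5 17.2 16.7 16.3 16.6 16.7 17.  17.9 18.1 17.6 17.  18.1]
[[188 173  90  83  82  86  84  84 106 127]
 [177  90  82  81  65  63  75  85  83  87]
 [102  86  79  43  29  32  32  52  84  81]
 [ 85  86  46  33  32  31  31  33  63  83]]cp: cannot stat 'fixcand.npy': No such file or directory
```

```bash
cp fixcand.npy fix.npy; python3 - <<'E'
from h import *
im=cv2.imread("pics/w1.png");d=np.load("pics/w1.npy");c=np.load("pics/w1c.npy",allow_pickle=True).item()
get=lambda n:c
import h;h.get_calibration=get
X=backproj("w",d)
for v in [118,124,128,132,136,140,142,144,146,150,155]:
    print(v,[tuple(np.round(inF(X[v,u])).astype(int)) for u in (240,250,256,262,268,274,280,285)])
cv2.imwrite("pics/w1y.png",cv2.resize(im[100:200,220:320],None,fx=6,fy=6,interpolation=cv2.INTER_CUBIC))
E
```

```text
118 [(np.int64(33), np.int64(6), np.int64(43)), (np.int64(34), np.int64(-5), np.int64(40)), (np.int64(34), np.int64(-12), np.int64(40)), (np.int64(33), np.int64(-19), np.int64(41)), (np.int64(33), np.int64(-25), np.int64(42)), (np.int64(34), np.int64(-32), np.int64(40)), (np.int64(33), np.int64(-39), np.int64(42)), (np.int64(29), np.int64(-42), np.int64(50))]
124 [(np.int64(7), np.int64(10), np.int64(80)), (np.int64(7), np.int64(0), np.int64(81)), (np.int64(7), np.int64(-5), np.int64(81)), (np.int64(7), np.int64(-11), np.int64(81)), (np.int64(7), np.int64(-17), np.int64(80)), (np.int64(26), np.int64(-32), np.int64(42)), (np.int64(27), np.int64(-39), np.int64(40)), (np.int64(21), np.int64(-41), np.int64(52))]
128 [(np.int64(3), np.int64(10), np.int64(80)), (np.int64(3), np.int64(0), np.int64(79)), (np.int64(4), np.int64(-6), np.int64(78)), (np.int64(3), np.int64(-11), np.int64(80)), (np.int64(3), np.int64(-17), np.int64(80)), (np.int64(22), np.int64(-32), np.int64(40)), (np.int64(22), np.int64(-38), np.int64(40)), (np.int64(17), np.int64(-41), np.int64(51))]
132 [(np.int64(3), np.int6
[... 2126 characters left out ...]
.int64(7), np.int64(37)), (np.int64(-2), np.int64(-4), np.int64(37)), (np.int64(-1), np.int64(-11), np.int64(35)), (np.int64(0), np.int64(-18), np.int64(32)), (np.int64(-1), np.int64(-24), np.int64(34)), (np.int64(3), np.int64(-34), np.int64(23)), (np.int64(-7), np.int64(-34), np.int64(49)), (np.int64(-8), np.int64(-39), np.int64(50))]
155 [(np.int64(-3), np.int64(6), np.int64(23)), (np.int64(-2), np.int64(-5), np.int64(22)), (np.int64(-2), np.int64(-13), np.int64(20)), (np.int64(-6), np.int64(-18), np.int64(30)), (np.int64(-6), np.int64(-24), np.int64(31)), (np.int64(-3), np.int64(-33), np.int64(23)), (np.int64(-2), np.int64(-41), np.int64(21)), (np.int64(-13), np.int64(-39), np.int64(50))]
```

View pics/w1y.png

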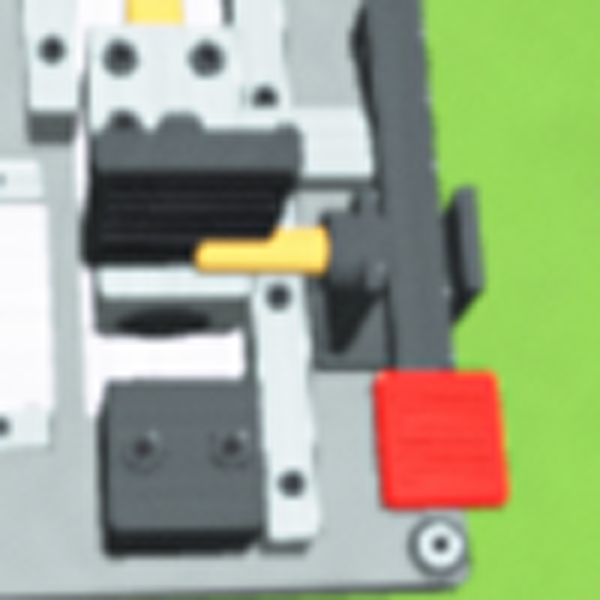

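```bash
cat >> h.py <<'E'
def go(p,vel=.15,guard=None,R=RW):
    r=robot.servo_line(tcp(p,R),RW.as_rotvec() if R is RW else R.as_rotvec(),vel=vel,guard=guard)
    s=robot.sense();tp=inF(s['eef_pos']+Ro.from_rotvec(s['ee_rot']).apply([0,0,.078]))
    print('->',p,'hit' if r else '','tip',tp.round(1),'F',Rf.inv().apply(s['wrist_force']).round(1),'t',round(float(s['t']),2));return r
def wsnap(name,crop=True):
    import pickle
    c=get_calibration("wrist");im,d=snapshot("wrist");cv2.imwrite(f"pics/{name}.png",im);np.save(f"pics/{name}.npy",d);pickle.dump(c,open(f"pics/{name}.pkl","wb"))
    return im,d
E
python3 - <<'E'
from h import *
for p in [(-35,2,95),(-20,2,64),(26,2,64)]:
    q=robot.ik(tcp(p),RW.as_rotvec());print(np.round(q,2),np.round(arm_chk(q,P6()),3))
go((-35,2,95),.2)
go((-20,2,64),.1)
go((-16,2,64),.05)
go((14,2,64),.025,guard=16)
go((25,2,64),.02,guard=18)
E
```

```text
[-1.01  0.45  1.82  0.68  0.91 -0.51] [0.036 0.122 0.046]
[-0.98  0.49  1.85  0.72  0.84 -0.55] [0.031 0.112 0.041]
[-0.9   0.49  1.85  0.74  0.8  -0.49] [0.013 0.086 0.022]
-> (-35, 2, 95)  tip [-35.1   1.9  95.1] F [-0.1  0.1 -0.5] t 3.08
-> (-20, 2, 64)  tip [-20.4   1.7  64.1] F [-0.7  0.1 -0.9] t 3.57
-> (-16, 2, 64)  tip [-16.    1.6  64.6] F [-0.4 -0.6  1.2] t 3.82
-> (14, 2, 64) hit tip [ 2.4  1.6 63.6] F [-7.1  2.1  4.9] t 4.67
-> (25, 2, 64) hit tip [ 2.6  1.3 63.3] F [-7.8  1.9  4.5] t 5.12
```

```bash
python3 - <<'E'
from h import *
im,d=wsnap("w2");cv2.imwrite("pics/w2z.png",cv2.resize(im[100:330,130:400],None,fx=2.6,fy=2.6,interpolation=cv2.INTER_CUBIC))
s=robot.sense();print(Rf.inv().apply(s['wrist_force']))
E
```

```text
[-8.04245114  1.69565899  5.23956221]
```

View pics/w2z.png

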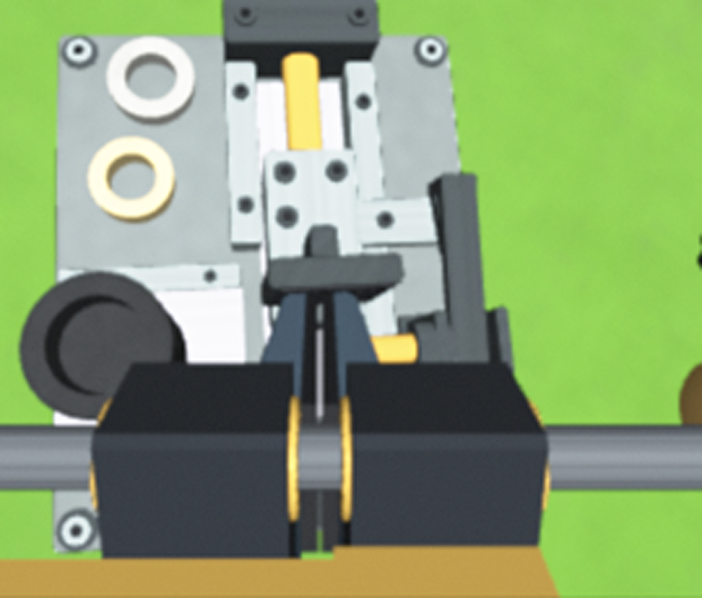

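```bash
cat >> h.py <<'E'
def cloudF(name):
    import pickle;global _c
    c=pickle.load(open(f"pics/{name}.pkl","rb"));d=np.load(f"pics/{name}.npy")
    K=np.array([[c['fx'],0,c['cx']],[0,c['fy'],c['cy']],[0,0,1]]);R=cv2.Rodrigues(np.array(c['rvec'],float))[0];t=np.array(c['tvec'],float).ravel()
    v,u=np.mgrid[0:384,0:512];p=np.stack([u,v,np.ones_like(u)],-1).reshape(-1,3)@np.linalg.inv(K).T*d.reshape(-1,1)
    X=((p-t)@R);return ((X-[T0[0],T0[1],0])@Rf.as_matrix()*1000).reshape(384,512,3)
def jaw(name):
    X=cloudF(name).reshape(-1,3);m=(abs(X[:,2]-80)<2.5)&(X[:,1]>-22)&(X[:,1]<18)&(X[:,0]>-2)&(X[:,0]<62)
    return m.sum(),np.percentile(X[m],[2,50,98],axis=0).round(1)
E
python3 - <<'E'
from h import *
n,p=jaw("w2");print(n,p)
X=cloudF("w2")
for v in range(196,250,5): print(v,[tuple(int(a) for a in np.round(X[v,u])) for u in (242,250,257,264,272)])
E
```

```text
769 [[ 12.3 -17.5  78.2]
 [ 20.1  -0.7  80.4]
 [ 25.   13.8  81.9]]
196 [(34, 5, 41), (30, 1, 62), (29, -4, 63), (33, -13, 40), (35, -21, 32)]
201 [(23, 9, 81), (23, 4, 81), (23, -1, 80), (23, -5, 80), (22, -10, 82)]
206 [(20, 9, 80), (20, 4, 79), (19, -1, 81), (19, -5, 80), (19, -10, 81)]
211 [(17, 9, 80), (17, 4, 80), (17, -1, 78), (17, -6, 75), (17, -11, 76)]
216 [(14, 9, 81), (14, 4, 77), (14, -1, 77), (13, -4, 83), (18, -20, 30)]
221 [(10, 10, 88), (10, 5, 84), (10, 1, 86), (9, -3, 89), (14, -19, 31)]
226 [(6, 11, 93), (6, 6, 91), (6, 2, 92), (6, -2, 95), (10, -19, 31)]
231 [(3, 11, 100), (3, 7, 97), (3, 3, 97), (2, 0, 102), (2, -5, 102)]
236 [(0, 12, 105), (0, 7, 102), (0, 4, 103), (0, 1, 108), (-1, -4, 107)]
241 [(-4, 16, 156), (-3, 8, 107), (-3, 5, 108), (-4, 9, 156), (-4, 6, 157)]
246 [(-5, 17, 158), (-5, 9, 112), (-5, 5, 112), (-6, 10, 160), (-6, 7, 161)]
```

```bash
python3 - <<'E'
from h import *
if not go((5.5,2,64),.02,guard=25):
    go((9,2,64),.02,guard=25)
E
```

```text
-> (5.5, 2, 64)  tip [ 2.8  1.4 63.4] F [-10.9   1.    1.9] t 5.42
-> (9, 2, 64)  tip [ 4.   1.3 63.4] F [-22.    5.4   6.1] t 5.75
```

```bash
python3 - <<'E'
from h import *
im,d=wsnap("w3");print(jaw("w3"))
cv2.imwrite("pics/w3z.png",cv2.resize(im[180:300,200:350],None,fx=5,fy=5,interpolation=cv2.INTER_CUBIC))
p,_=snapshot("side");cv2.imwrite("pics/s3z.png",cv2.resize(p[230:310,190:300],None,fx=7,fy=7,interpolation=cv2.INTER_CUBIC))
p,_=snapshot("top");cv2.imwrite("pics/t3.png",p)
X=cloudF("w3").reshape(-1,3)
# yellow pin
hsv=cv2.cvtColor(im,cv2.COLOR_BGR2HSV);m=((abs(hsv[...,0].astype(int)-22)<6)&(hsv[...,1]>140)&(hsv[...,2]>150)).reshape(-1)&(X[:,0]<20)&(X[:,2]<90)&(X[:,1]<10)&(X[:,0]>-30)
print(m.sum(),np.percentile(X[m],[5,50,95],axis=0).round(1))
s=robot.sense();print(Rf.inv().apply(s['wrist_force']),Rf.inv().apply(s['wrist_torque']))
E
```

```text
(np.int64(790), array([[ 13.5, -17.6,  78.2],
       [ 20.7,  -0.8,  80.3],
       [ 25.7,  13.8,  82.1]]))
409 [[ -22.9 -154.    49.5]
 [ -13.7 -144.7   53.4]
 [   4.8  -26.9   54.8]]
[-21.30658151   5.16587417   6.3055111 ] [ 0.62510935  3.01823101 -0.0097299 ]
```

View pics/w3z.png

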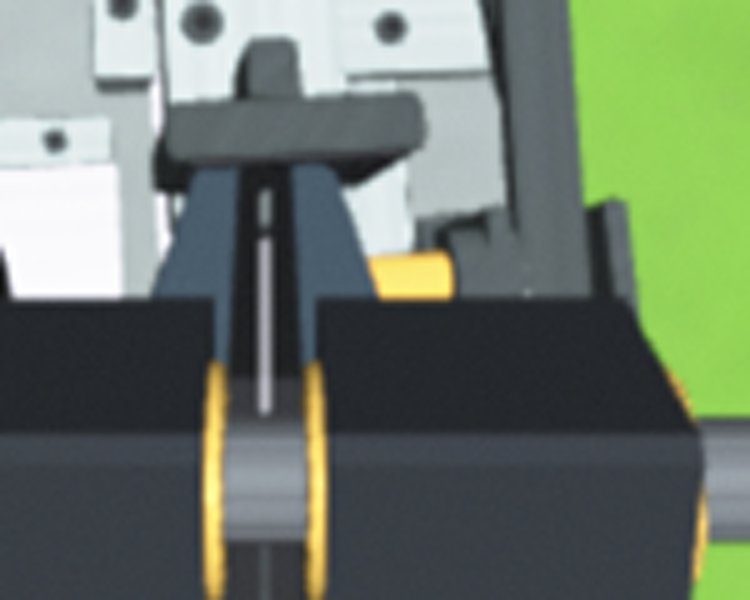

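View pics/s3z.png

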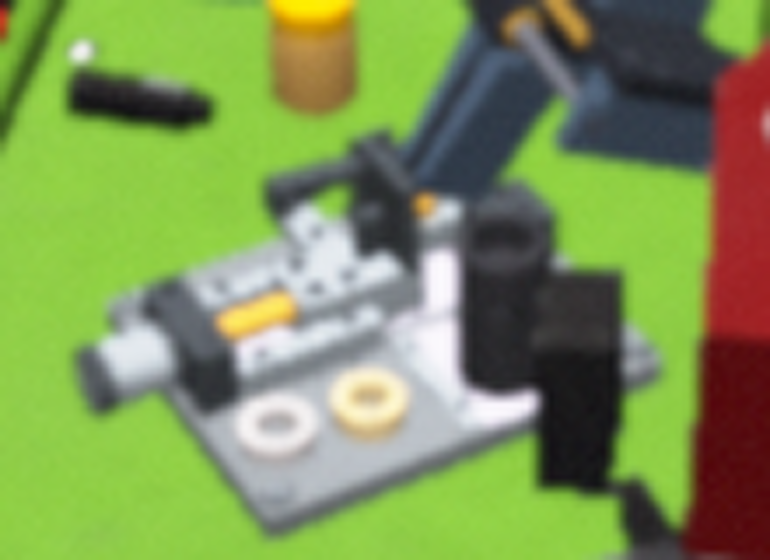

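View pics/t3.png

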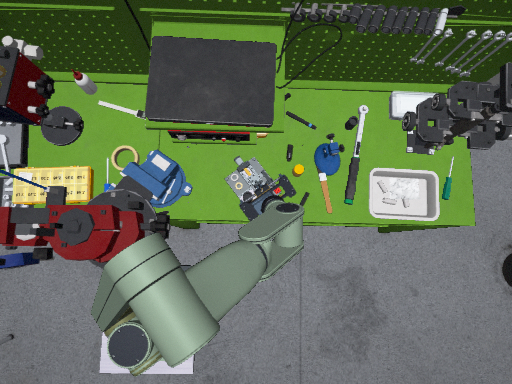

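```bash
python3 - <<'E'
from h import *
import pickle
c=np.load("pics/w1c.npy",allow_pickle=True).item();pickle.dump(c,open("pics/w1.pkl","wb"))
for n in ["w1","w2","w3"]:
    X=cloudF(n).reshape(-1,3);print(n)
    for x0 in range(-10,40,6):
        m=(X[:,0]>x0)&(X[:,0]<x0+6)&(X[:,1]<-37)&(X[:,1]>-45)&(X[:,2]>42)&(X[:,2]<70)
        if m.sum()>5: print(x0+3,m.sum(),np.median(X[m,2]).round(1),end=' | ')
    print()
E
```

```text
w1
-7 38 50.6 | -1 36 50.9 | 5 34 51.0 | 11 32 50.7 | 17 37 50.5 | 23 34 50.7 | 29 34 50.6 | 35 43 50.6 | 41 34 50.5 | 
w2
-1 43 50.9 | 5 73 51.0 | 11 82 51.4 | 17 79 52.0 | 23 86 52.6 | 29 86 52.9 | 35 87 53.7 | 41 100 54.0 | 
w3
-1 26 50.7 | 5 74 51.1 | 11 78 51.4 | 17 85 51.8 | 23 85 52.6 | 29 85 53.2 | 35 95 53.7 | 41 94 54.5 |
```

```bash
python3 - <<'E'
from h import *
for x in (10,12,14,16):
    go((x,2,64),.02,guard=14)
    s=robot.sense();F=Rf.inv().apply(s['wrist_force'])
    if abs(F[0])>34: break
    if abs(F[0])<14: break
E
```

```text
-> (10, 2, 64)  tip [ 7.2  1.6 63.6] F [-6.8 -0.  -0.5] t 6.15
```

```bash
python3 - <<'E'
from h import *
h=go((16,2,64),.025,guard=15)
if not h: h=go((21,2,64),.02,guard=15)
if not h: go((25,2,64),.02,guard=15)
wsnap("w4");X=cloudF("w4").reshape(-1,3)
print(jaw("w4"))
for x0 in range(-10,40,6):
        m=(X[:,0]>x0)&(X[:,0]<x0+6)&(X[:,1]<-37)&(X[:,1]>-45)&(X[:,2]>42)&(X[:,2]<70)
        if m.sum()>5: print(x0+3,m.sum(),np.median(X[m,2]).round(1),end=' | ')
E
```

```text
-> (16, 2, 64)  tip [14.1  1.5 63.5] F [-7.9  0.4  1.1] t 6.54
-> (21, 2, 64)  tip [19.2  1.6 63.5] F [-8.8  0.8  1. ] t 6.94
-> (25, 2, 64)  tip [23.2  1.6 63.5] F [-8.9  0.3  1. ] t 7.29
(np.int64(781), array([[ 32.6, -17.4,  78. ],
       [ 40.5,  -0.7,  80.3],
       [ 45.4,  13.9,  82. ]]))
17 16 50.5 | 23 86 50.3 | 29 84 50.5 | 35 93 50.2 | 41 92 50.3 |
```

```bash
python3 - <<'E'
from h import *
go((25.8,2,64),.02,guard=10)
go((18,2,64),.03)
go((5,2,66),.08)
go((-60,2,105),.2)
robot.hold(.2)
im,_=wsnap("w5");X=cloudF("w5").reshape(-1,3)
print(jaw("w5"))
for x0 in range(-10,40,6):
        m=(X[:,0]>x0)&(X[:,0]<x0+6)&(X[:,1]<-37)&(X[:,1]>-45)&(X[:,2]>42)&(X[:,2]<70)
        if m.sum()>5: print(x0+3,m.sum(),np.median(X[m,2]).round(1),end=' | ')
cv2.imwrite("pics/w5z.png",cv2.resize(im[60:300,130:400],None,fx=2.5,fy=2.5,interpolation=cv2.INTER_CUBIC))
E
```

```text
-> (25.8, 2, 64)  tip [23.9  1.6 63.5] F [-8.7  1.5  1.1] t 7.59
-> (18, 2, 64)  tip [18.4  2.1 64.1] F [ 0.5  0.2 -0.4] t 8.0
-> (5, 2, 66)  tip [ 4.5  1.8 66.2] F [0.3 0.2 0.3] t 8.32
-> (-60, 2, 105)  tip [-59.8   2.3 104.8] F [ 0.  -0.5 -0. ] t 8.84
(np.int64(389), array([[ 33.8, -17.7,  78.3],
       [ 37.3,  -1.6,  80.4],
       [ 41.8,  13.7,  81.7]]))
-7 51 50.5 | -1 47 50.8 | 5 46 51.2 | 11 40 50.6 | 17 49 50.7 | 23 48 50.5 | 29 48 50.5 | 35 49 50.4 | 41 51 50.4 |
```

View pics/w5z.png

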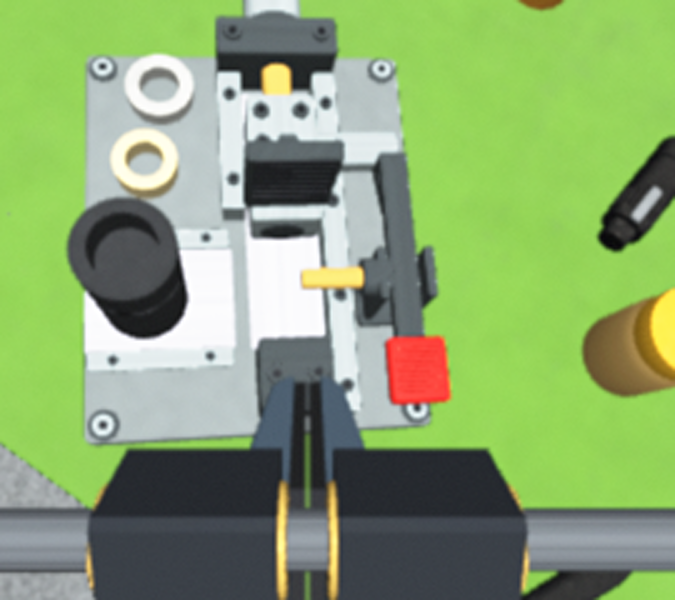

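```bash
python3 - <<'E'
from h import *
P=P6()
for p in [(-50,100,115),(4,102,110),(4,102,36),(4,30,36),(4,60,36)]:
    q=robot.ik(tcp(p),RW.as_rotvec());print(p,None if q is None else (np.round(q,2),np.round(arm_chk(q,P),3)))
E
```

```text
(-50, 100, 115) (array([-1.06,  0.3 ,  2.01,  0.69,  0.9 , -0.59]), array([0.047, 0.125, 0.058]))
(4, 102, 110) (array([-0.95,  0.3 ,  2.03,  0.72,  0.83, -0.52]), array([0.033, 0.089, 0.039]))
(4, 102, 36) (array([-0.95,  0.42,  2.11,  0.87,  0.69, -0.72]), array([0.024, 0.088, 0.033]))
(4, 30, 36) (array([-0.94,  0.5 ,  1.94,  0.8 ,  0.75, -0.62]), array([0.022, 0.093, 0.032]))
(4, 60, 36) (array([-0.94,  0.46,  2.01,  0.83,  0.73, -0.66]), array([0.023, 0.09 , 0.032]))
```

```bash
python3 - <<'E'
from h import *
go((-50,100,115),.25)
go((4,102,100),.2)
go((4,102,36),.15)
im,_=wsnap("w6");cv2.imwrite("pics/w6z.png",cv2.resize(im[60:330,100:430],None,fx=2.2,fy=2.2,interpolation=cv2.INTER_CUBIC))
E
```

```text
-> (-50, 100, 115)  tip [-49.9  99.6 115.4] F [-0.4 -0.6 -1. ] t 9.64
-> (4, 102, 100)  tip [  4.3 101.2  99.7] F [-0.  -0.1 -0.2] t 10.07
-> (4, 102, 36)  tip [  3.4 101.1  36.4] F [ 1.1 -0.4  0.7] t 10.65
```

View pics/w6z.png

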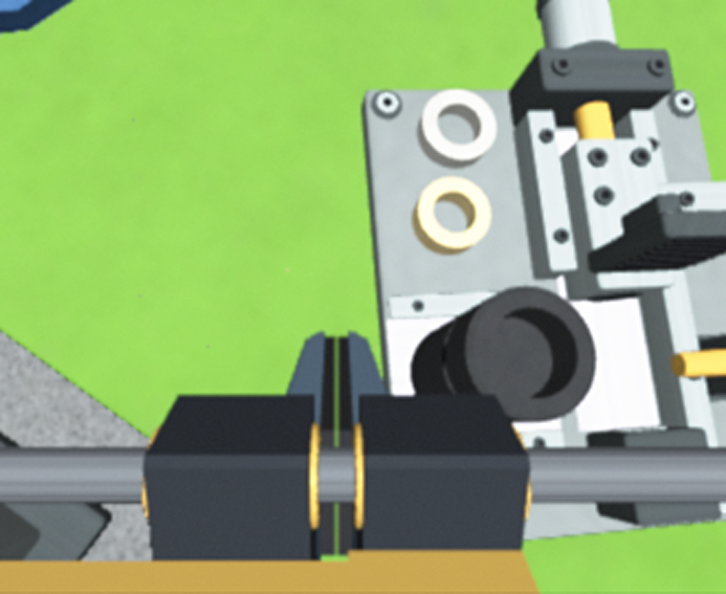

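```bash
python3 - <<'E'
from h import *
go((4,92,36),.05,guard=6)
h=go((4,66,36),.03,guard=6)
print(h)
im,_=wsnap("w7");cv2.imwrite("pics/w7z.png",cv2.resize(im[60:330,100:430],None,fx=2.2,fy=2.2,interpolation=cv2.INTER_CUBIC))
E
```

```text
-> (4, 92, 36)  tip [ 4.  91.2 36.5] F [ 0.2 -0.5  0.2] t 11.05
-> (4, 66, 36)  tip [ 4.  65.9 36. ] F [1.2 1.7 1.2] t 12.07
False
```

View pics/w7z.png

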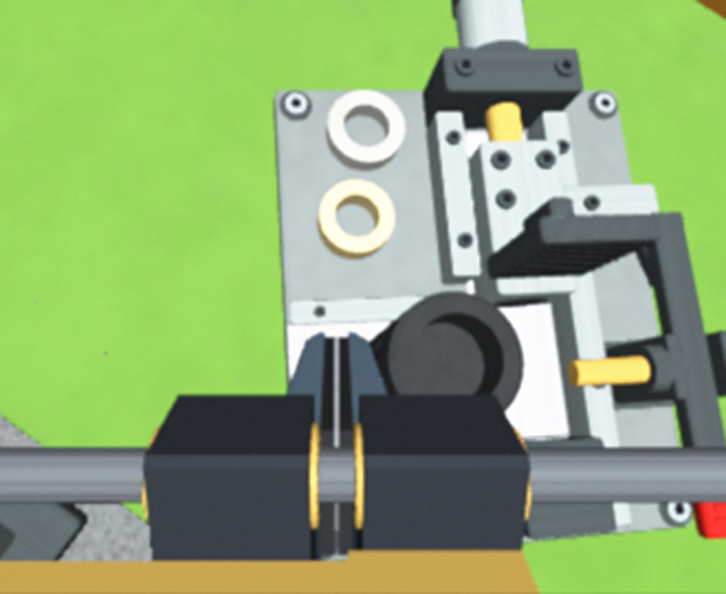

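```bash
cat >> h.py <<'E'
def sleeve(name,lo=(-25,-25),hi=(45,80)):
    from scipy.optimize import least_squares
    X=cloudF(name).reshape(-1,3);m=(abs(X[:,2]-78)<2)&(X[:,0]>lo[0])&(X[:,0]<hi[0])&(X[:,1]>lo[1])&(X[:,1]<hi[1]);A=X[m]
    return A
def slv_rim(name,lo=(-25,-25),hi=(26,80)):
    A=sleeve(name,lo,hi)[:,:2]
    (c,r)=cv2.minEnclosingCircle(A.astype(np.float32)) if len(A)>5 else ((0,0),0)
    return len(A),np.round(c,1),round(r,1)
E
python3 - <<'E'
from h import *
A=sleeve("w7",hi=(26,80));print(len(A),np.percentile(A,[1,50,99],axis=0).round(1));print(slv_rim("w7"))
E
```

```text
1445 [[-5.  23.5 76.2]
 [ 9.9 42.8 78. ]
 [23.  77.9 79.7]]
(1445, array([ 6. , 51.3]), 29.0)
```

```bash
python3 - <<'E'
from h import *
h=go((4,40,36),.03,guard=5)
im,_=wsnap("w8");cv2.imwrite("pics/w8z.png",cv2.resize(im[60:330,100:430],None,fx=2.2,fy=2.2,interpolation=cv2.INTER_CUBIC))
A=sleeve("w8",hi=(27,40));print(np.percentile(A,[1,50,99],axis=0).round(1))
E
```

```text
-> (4, 40, 36)  tip [ 3.9 39.7 36. ] F [0.1 0.3 1.1] t 13.13
[[-4.9 -2.7 76.1]
 [10.9 13.8 78. ]
 [23.  37.9 79.5]]
```

View pics/w8z.png

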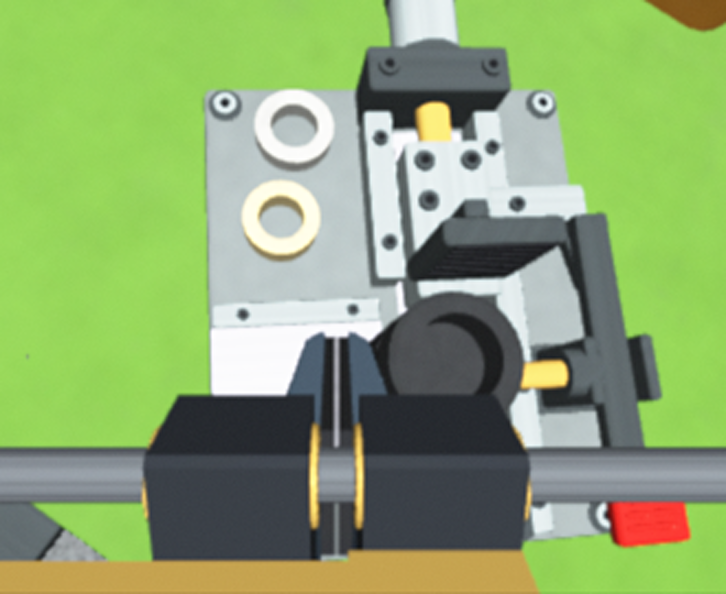

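```bash
python3 - <<'E'
from h import *
for y in (35,31,28):
    if go((4,y,36),.025,guard=5): break
im,_=wsnap("w9");cv2.imwrite("pics/w9z.png",cv2.resize(im[60:330,100:430],None,fx=2.2,fy=2.2,interpolation=cv2.INTER_CUBIC))
A=sleeve("w9",hi=(27,32));print(np.percentile(A,[1,50,99],axis=0).round(1))
E
```

```text
-> (4, 35, 36)  tip [ 4.  34.7 36. ] F [ 0.7  1.4 -0. ] t 13.53
-> (4, 31, 36)  tip [ 4.  30.6 36. ] F [0.5 1.5 0.2] t 13.84
-> (4, 28, 36)  tip [ 4.  27.7 36. ] F [1.  1.9 1.4] t 14.11
[[ -4.9 -14.6  76.3]
 [ 10.6   3.   78. ]
 [ 23.   30.1  79.7]]
```

View pics/w9z.png

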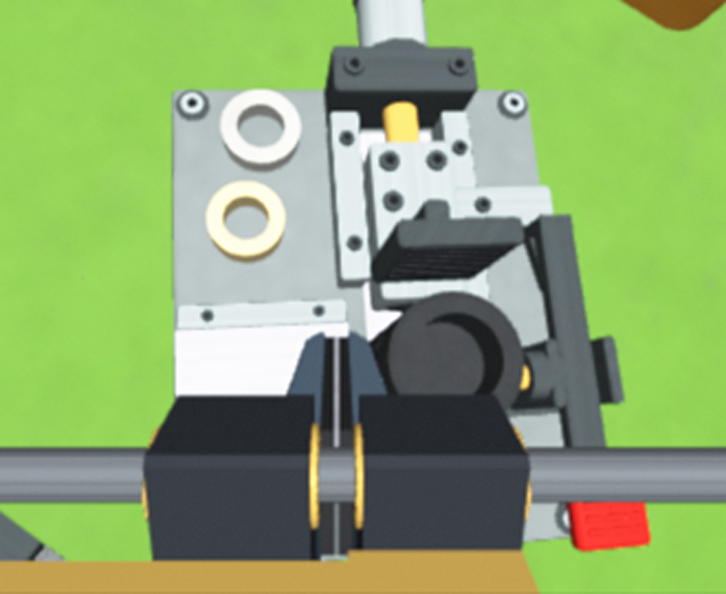

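```bash
python3 - <<'E'
from h import *
h=go((4,25.5,36),.02,guard=4)
if not h: h=go((4,23,36),.01,guard=4)
wsnap("w10");A=sleeve("w10",hi=(27,26));print(np.percentile(A,[1,50,99],axis=0).round(1))
E
```

```text
-> (4, 25.5, 36)  tip [ 4.1 25.7 36. ] F [1.2 5.3 1.9] t 14.43
-> (4, 23, 36) hit tip [ 4.3 26.1 35.5] F [ 0.4 -1.   0.3] t 14.65
[[ -4.9 -16.6  76.2]
 [ 11.2   0.   78. ]
 [ 23.3  23.7  79.6]]
```

```bash
python3 - <<'E'
from h import *
go((4,34,36.5),.04)
go((-5,60,75),.15)
go((-60,50,115),.2)
robot.hold(.2)
im,_=wsnap("w11");cv2.imwrite("pics/w11z.png",cv2.resize(im[60:330,100:430],None,fx=2.2,fy=2.2,interpolation=cv2.INTER_CUBIC))
A=sleeve("w11",hi=(27,26));print(np.percentile(A,[1,50,99],axis=0).round(1),slv_rim("w11",hi=(27,30)))
E
```

```text
-> (4, 34, 36.5)  tip [ 3.9 34.3 36.5] F [ 0.9  0.6 -0.5] t 15.03
-> (-5, 60, 75)  tip [-5.2 59.5 75.3] F [-0.7  0.5 -0.1] t 15.49
-> (-60, 50, 115)  tip [-59.9  50.3 114.1] F [-0.4  0.4 -0.7] t 15.98
[[-10.2 -16.5  76.1]
 [  5.3   0.9  78. ]
 [ 23.   16.6  79.5]] (681, array([ 6.5, -0.1]), 17.7)
```

View pics/w11z.png

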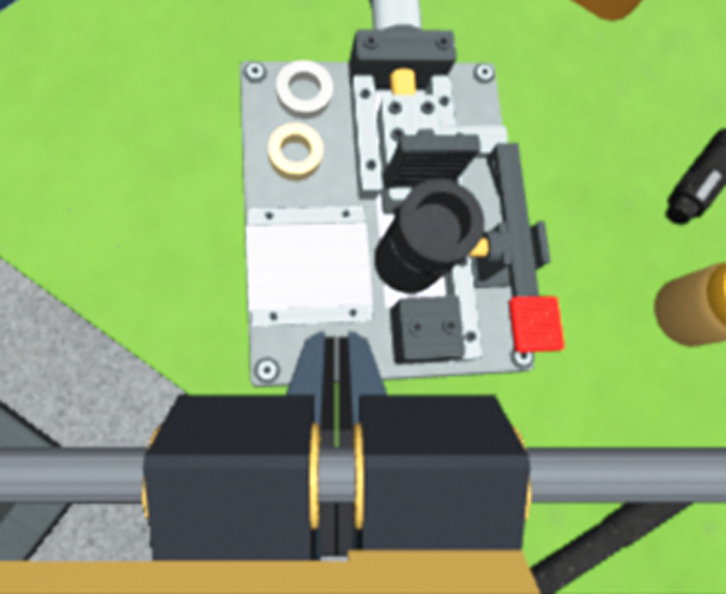

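```bash
python3 - <<'E'
from h import *
P=P6()
for p in [(-40,0,110),(-23,-47,80),(-23,-47,57)]:
    q=robot.ik(tcp(p),RW.as_rotvec());print(p,None if q is None else (np.round(q,2),np.round(arm_chk(q,P),3)))
go((-40,0,110),.2)
go((-23,-47,80),.15)
go((-23,-47,69),.08)
h=go((-23,-47,60),.02,guard=3)
E
```

```text
(-40, 0, 110) (array([-1.02,  0.44,  1.8 ,  0.66,  0.94, -0.49]), array([0.038, 0.125, 0.048]))
(-23, -47, 80) (array([-0.98,  0.53,  1.71,  0.67,  0.91, -0.47]), array([0.023, 0.12 , 0.046]))
(-23, -47, 57) (array([-0.98,  0.56,  1.74,  0.69,  0.88, -0.51]), array([0.02 , 0.119, 0.051]))
-> (-40, 0, 110)  tip [-39.3   0.4 109.3] F [-0.1  0.4 -0.3] t 16.65
-> (-23, -47, 80)  tip [-23.  -46.1  79.8] F [-0.5 -0.1  0.4] t 17.19
-> (-23, -47, 69)  tip [-23.2 -46.1  68.6] F [-0.2 -0.4  0.8] t 17.48
-> (-23, -47, 60) hit tip [-23.  -47.5  64.4] F [-1.1  0.9  5.3] t 17.83
```

```bash
python3 - <<'E'
from h import *
for z in (61,59,57,55.5,54):
    go((-23,-47,z),.02,guard=25)
    s=robot.sense();tp=inF(s['eef_pos']+Ro.from_rotvec(s['ee_rot']).apply([0,0,.078]))
    wsnap("w12");n,p=jaw("w12");print(p[1:,0])
    if tp[2]<57.5 : break
E
```

```text
-> (-23, -47, 61)  tip [-23.2 -47.6  62.6] F [-1.6  1.9  7.8] t 18.11
[22.4 42. ]
-> (-23, -47, 59)  tip [-23.5 -47.6  60.6] F [-5.2  2.1  8.3] t 18.41
[23.1 42.4]
-> (-23, -47, 57)  tip [-23.4 -48.   57.8] F [-1.6 -0.1  3.4] t 18.71
[23.2 30.4]
-> (-23, -47, 55.5)  tip [-23.4 -47.9  55.6] F [-2.4 -2.7  3.3] t 19.01
[23.2 30.3]
```

```bash
python3 - <<'E'
from h import *
go((-23,-48,75),.06)
go((-70,0,120),.2)
robot.hold(.3)
im,_=wsnap("w13");cv2.imwrite("pics/w13z.png",cv2.resize(im[60:330,100:430],None,fx=2.2,fy=2.2,interpolation=cv2.INTER_CUBIC))
n,p=jaw("w13");print(p[1:,0]);A=sleeve("w13",lo=(-30,-25),hi=(19,26));print(np.percentile(A,[1,50,99],axis=0).round(1),slv_rim("w13",lo=(-30,-25),hi=(19,30)))
X=cloudF("w13").reshape(-1,3)
for x0 in range(-10,40,6):
    m=(X[:,0]>x0)&(X[:,0]<x0+6)&(X[:,1]<-37)&(X[:,1]>-45)&(X[:,2]>42)&(X[:,2]<70)
    if m.sum()>5: print(x0+3,m.sum(),np.median(X[m,2]).round(1),end=' | ')
E
```

```text
-> (-23, -48, 75)  tip [-22.7 -47.3  74.9] F [-0.5 -0.4  0.5] t 19.53
-> (-70, 0, 120)  tip [-70.1  -0.2 119.9] F [-0.1  0.1 -0.5] t 20.09
[22.9 30.4]
[[-16.1 -16.7  76.2]
 [ -0.4   0.1  78. ]
 [ 16.9  16.4  79.4]] (683, array([ 0.8, -0.1]), 17.6)
-7 42 49.5 | -1 45 50.5 | 5 41 51.0 | 11 40 51.6 | 17 47 52.5 | 23 41 53.2 | 29 43 53.8 | 35 44 54.5 | 41 51 55.0 |
```

View pics/w13z.png

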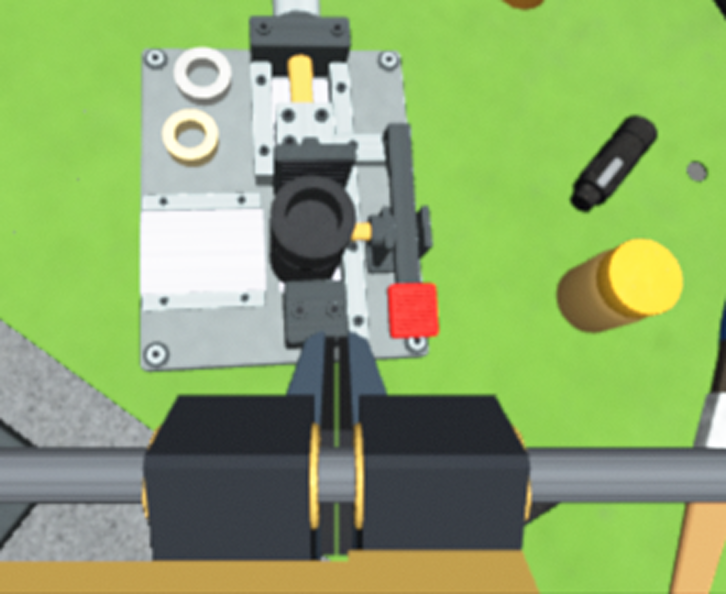

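Wrist view: the sleeve stands upright between the jaws (top near zoom pixel 313,215), and the catch rests on the striker. The red pad (412,310) is free, and the rings and the jar are where they were. The robot touches nothing, so I'm handing in.

```bash
python3 - <<'E'
from h import *
robot.hold(.2);s=robot.sense();print(s['t'],s['wrist_force']);print(sign_off())
E
```

```text
20.6417 [ 0.32678226  1.13779118 -0.52902256]
the job is handed in; nothing more can be done
None
```

The sleeve is clamped in the fixture and the job is handed in at 20.6 s. The steps went in the order asked, with closed-fingertip pushes only.

- **Jaw opened:** I pushed it to about 36 mm and backed off slowly. It rested latched at about 32 mm, with the catch nose down.
- **Sleeve loaded:** I pushed it standing, below its middle, until it met the rail, at about fixture (6.5, 0) mm. On the way it pushed in a light yellow plunger that sticks out over the nest.
- **Jaw closed:** I pressed the red pad with about 8 N and the jaw sprang shut on the sleeve.

**Last checks:**
- The jaw stands at about 20.4 mm (20.5 expected when clamped).
- The sleeve axis is at about (0.8, -0.1) mm by circle fit, upright with its top at z 78 mm.
- The catch is tilted about 0.12 rad, resting on the striker.
- The rings and the jar look unmoved in the wrist picture. I did not check the pen at the end, but I never went near it.
- The hand is clear of everything. The wrist force read about 1 N, which is noise level.

**Things that did not go smoothly:**
- The jaw stalled at about 15 mm against the catch ramp. It tripped my force guard twice, at settings of 16 and 18 N, and needed about 22 N at the fingertip to pass. The jaw never reached its end stop.
- The final pad press overshot the release point by about 2 mm before I lifted off, still well short of the catch stop.

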